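# Size a mouthpiece in the ring gauge and put it away

## Task

The mouthpiece standing on the cork mat has no size mark: lower it into the upright ring gauge, letting it pass through the shrinking rings until one truly stops it, and keep it held there under a light steady press for about a second without forcing it. Then draw it out and stand it gently, fully down, in the rack well made for its size (large in the wide well, medium in the middle, small in the narrow one), and let go. Touch nothing else: leave the other mouthpieces, the cup and the handset alone.

Things in the scene. Friction and masses are not known exactly. Their poses are not given: they have to be found in the camera images.
- mat: Thin brown cork mat, 110 mm (its x) by 150 mm (its y), 1 mm thick, flat on the desk; the mouthpiece to be sized stands on it, within 30 mm of its centre. The other two mouthpieces stand on the bare desk. Origin at its centre, at desk height.
- gauge: Ring gauge: fixed foot 90 by 112 by 10 mm with a socket 46 mm high; from it, 40 mm off the axis on its +y side, rises a spine carrying four level steel rings on one upright axis, 6 mm thick, band 9 mm. Spine and rings sink together on a spring, 2.5 N to start, then 1 N/mm, 10 mm to a hard stop: keep under 30 N. Rims can catch a tube. Origin on the rings' axis, desk height; z up.
- ring_36 (a point): Centre of the upper face of the top ring, bore 36 mm, 110 mm above the desk at rest. All three tubes pass it (the 34 mm tube with 1 mm of play all round).
- ring_30 (a point): Centre of the upper face of the second ring, bore 30 mm, 85 mm above the desk at rest. It stops the 34 mm tube; the 28 mm tube passes with 1 mm of play all round.
- ring_24 (a point): Centre of the upper face of the third ring, bore 24 mm, 60 mm above the desk at rest. It stops the 28 mm tube; the 22 mm tube passes with 1 mm of play all round.
- ring_18 (a point): Centre of the upper face of the lowest ring, bore 18 mm, 35 mm above the desk at rest. It stops the 22 mm tube.
- well_large (a point): Centre of the mouth of the rack's wide well: bore 40 mm, for the 34 mm tube; 30 mm above the desk, 24 mm deep, mouth chamfer 2 mm. z up.
- well_medium (a point): Centre of the mouth of the rack's middle well: bore 34 mm, for the 28 mm tube; 30 mm above the desk, 24 mm deep, mouth chamfer 2 mm. z up.
- well_small (a point): Centre of the mouth of the rack's narrow well: bore 28 mm, for the 22 mm tube; 30 mm above the desk, 24 mm deep, mouth chamfer 2 mm. z up.
- rack: Fixed grey plastic rack, a block 200 by 64 by 30 mm lying flat, with three upright wells 62 mm apart in a line along its x (well floor 6 mm above the desk). Set things down in it gently: under 50 N. Origin at the centre of its underside, x along its length from the wide to the narrow well, z up.
- mouthpiece_1_grip (a point): One of three look-alike white mouthpieces, standing upright, 130 mm tall, 60 g: a tube 95 mm long, a flange 40 mm across and 3 mm thick, a flat grip block 34 (its x) by 20 (its y) by 32 mm high. Tube diameter 34, 28 or 22 mm, one of each; the numbers do not say which; the rest is the same. Foot chamfer 1.5 mm. This point: centre of the grip block, 114 mm above the foot; z up along the tube.
- mouthpiece_2_grip (a point): One of three look-alike white mouthpieces, standing upright, 130 mm tall, 60 g: a tube 95 mm long, a flange 40 mm across and 3 mm thick, a flat grip block 34 (its x) by 20 (its y) by 32 mm high. Tube diameter 34, 28 or 22 mm, one of each; the numbers do not say which; the rest is the same. Foot chamfer 1.5 mm. This point: centre of the grip block, 114 mm above the foot; z up along the tube.
- mouthpiece_3_grip (a point): One of three look-alike white mouthpieces, standing upright, 130 mm tall, 60 g: a tube 95 mm long, a flange 40 mm across and 3 mm thick, a flat grip block 34 (its x) by 20 (its y) by 32 mm high. Tube diameter 34, 28 or 22 mm, one of each; the numbers do not say which; the rest is the same. Foot chamfer 1.5 mm. This point: centre of the grip block, 114 mm above the foot; z up along the tube.
- mouthpiece_1: the same mouthpiece as mouthpiece_1_grip; origin at the centre of its foot, z up along the tube. It can tilt a little in the fingers, which shifts the foot sideways.
- mouthpiece_2: the same mouthpiece as mouthpiece_2_grip; origin at the centre of its foot, z up along the tube. It can tilt a little in the fingers, which shifts the foot sideways.
- mouthpiece_3: the same mouthpiece as mouthpiece_3_grip; origin at the centre of its foot, z up along the tube. It can tilt a little in the fingers, which shifts the foot sideways.
- cup_mid (a point): bystander: a white plastic cup 68 mm across and 75 mm high standing on the desk; this point is half-way up its axis.
- handset: bystander: a black mobile telephone lying flat, 150 by 72 by 9 mm; origin at the centre of its underside, x along its length.
Mind the look-alikes: they are no part of the job. Several things look just like the rack: the one meant starts farthest from the robot's base.

How it is judged (in metres and radians):
On the way:
1. the mouthpiece from the mat stands in the gauge on the ring that truly stops its size, pressed on it with more than 2 N for 0.3 s (((z of mouthpiece_1_grip in the frame of ring_24 between 0.111 and 0.117 m and horizontal distance between mouthpiece_1_grip and gauge below 0.006 m and angle between mouthpiece_1_grip's own z axis and vertical below 0.1 rad and contact force between mouthpiece_1 and gauge above 2 N) or (z of mouthpiece_2_grip in the frame of ring_30 between 0.111 and 0.117 m and horizontal distance between mouthpiece_2_grip and gauge below 0.006 m and angle between mouthpiece_2_grip's own z axis and vertical below 0.1 rad and contact force between mouthpiece_2 and gauge above 2 N) or (z of mouthpiece_3_grip in the frame of ring_18 between 0.111 and 0.117 m and horizontal distance between mouthpiece_3_grip and gauge below 0.006 m and angle between mouthpiece_3_grip's own z axis and vertical below 0.1 rad and contact force between mouthpiece_3 and gauge above 2 N))), for 0.3 s.
At the end, for the whole second after the job is handed in: The mouthpiece that stood on the mat stands in the well of its own size: upright within 0.15 rad, axis within 15 mm of the well's (the head may lean with the play), foot on the well's floor to about 5 mm, at rest and released; no mouthpiece is left on the mat (((z of mouthpiece_1_grip in the frame of well_medium between 0.085 and 0.094 m and horizontal distance between mouthpiece_1_grip and well_medium below 0.015 m and angle between mouthpiece_1_grip's own z axis and vertical below 0.15 rad and linear speed of mouthpiece_1 below 0.02 m/s and distance of mouthpiece_1_grip from where it was at the start of the episode above 0.08 m) or (z of mouthpiece_2_grip in the frame of well_large between 0.085 and 0.094 m and horizontal distance between mouthpiece_2_grip and well_large below 0.015 m and angle between mouthpiece_2_grip's own z axis and vertical below 0.15 rad and linear speed of mouthpiece_2 below 0.02 m/s and distance of mouthpiece_2_grip from where it was at the start of the episode above 0.08 m) or (z of mouthpiece_3_grip in the frame of well_small between 0.085 and 0.094 m and horizontal distance between mouthpiece_3_grip and well_small below 0.015 m and angle between mouthpiece_3_grip's own z axis and vertical below 0.15 rad and linear speed of mouthpiece_3 below 0.02 m/s and distance of mouthpiece_3_grip from where it was at the start of the episode above 0.08 m)) and not (horizontal distance between mouthpiece_1_grip and mat below 0.07 m) and not (horizontal distance between mouthpiece_2_grip and mat below 0.07 m) and not (horizontal distance between mouthpiece_3_grip and mat below 0.07 m)); the robot touches nothing.
It fails at once if a mouthpiece is forced against the gauge (over 30 N) (contact force between any of mouthpiece_1, mouthpiece_2, mouthpiece_3 and gauge above 30 N).
It fails at once if a mouthpiece is forced or dropped into the rack (over 50 N) (contact force between any of mouthpiece_1, mouthpiece_2, mouthpiece_3 and rack above 50 N).
It fails at once if more than one mouthpiece is moved (over 15 mm) (distance of each of mouthpiece_1_grip, mouthpiece_2_grip from where it was at the start of the episode above 0.015 m or distance of each of mouthpiece_1_grip, mouthpiece_3_grip from where it was at the start of the episode above 0.015 m or distance of each of mouthpiece_2_grip, mouthpiece_3_grip from where it was at the start of the episode above 0.015 m).
It fails at once if the cup is disturbed (over 15 mm) (distance of cup_mid from where it was at the start of the episode above 0.015 m).
It fails at once if the handset is disturbed (over 15 mm) (distance of handset from where it was at the start of the episode above 0.015 m).
It also fails if it takes over 56 s, if anything falls off the work surface, if the arm or the gripper's body presses on something with over 40 N, if the wrist force passes 120 N, or if a joint passes its speed limit or range.

## Robot

A 6-joint arm with a two-finger parallel gripper is mounted at the origin on the work surface. World frame = base frame: x ahead of the robot, y to its left, z up, the work surface at z = 0. Lengths are in mm, angles in rad, forces in N, time in s.
With the tool pointing down it reaches from about 350 to 950 mm from the base axis. Payload 17.4 kg.
Tool frame: the origin (TCP) lies midway between the tips of the shut fingers; the grasp point (between the pads) lies 19 mm behind it; z points along the fingers, y is the line along which they close (so a half turn about z gives the same grasp; the last joint's range is limited). The gripper opens to 93 mm and grips with 3 to 60 N. Pads are 15 mm wide; open, the fingers measure 128 mm over their backs; the gripper's body (75 mm by 188 mm) begins 65 mm behind the grasp point.
Start: joints at [-1.206, 0.116, 1.442, -0, 1.584, -0.038], TCP at [264.589, -620.987, 218.646] pointing down, gripper open.
Joint ranges: [-2.83, 2.83], [-0.83, 2.19], [0.07, 2.5], [-1.14, 4.28], [0.01, 3], [-2.97, 2.97]. Speed limits (rad/s): [1.89, 1.89, 2.22, 3.14, 3.14, 3.14].

## Interface

Orientations are given as a unit quaternion [x, y, z, w].
In Python, from cell import bot gives the robot as it stands.
- The arm moves only by the shell command python3 -m handwheel 'ROWS'. ROWS is JSON, a list of rows, each an object with "angular": the turn, a rotation vector about the tool's x, y, z scaled (see below), a list of three; "slide": the shift along the tool's x, y, z scaled (see below), a list of three; "fingers": the opening, from 0 (shut) to 1 (fully open). In form: [{"angular": [wx, wy, wz], "slide": [dx, dy, dz], "fingers": fingers}, ...]. A call has exactly 8 rows; each row shifts and turns the commanded pose from where the row before left it, along the tool's axes as they then stand; what a row does not reach is not made up. The controller multiplies each number of a shift by 0.04 m and each number of a turn by 180 degrees. A row lasts 1/8 s, in which the tool goes at most 62.5 mm and 10.7 degrees, less where a joint would pass 70% of its speed; a pose out of reach is approached as far as the arm can. A call with a number of a shift or a turn outside -1 to 1 is refused whole. A call with a gripper value outside its range is refused whole. The fingers move at their own pace and stop on an object; the grip force is fixed at half the most. Time passes only in rows, so rows that do not move let the fingers close, or fill a call up. It gives the time, the measured TCP pose, the force, the opening and the grip force at its end, in the units of the state.
- bot.observe(): the state, without advancing time (a new reading comes with each control period).
- bot.read_camera(name): name is "side" or "top" or "wrist"; returns a dict with "frame" (420x560x3 uint8, red, green, blue), "camera_matrix" (3x3 intrinsics, pixels), "R" (3x3) and "t" (3): a world point X has camera coordinates R X + t; the wrist camera has in their place "hand_eye" (4x4, takes a point from camera to tool coordinates, whose origin is the TCP and whose axes are the flange's). Camera axes: x right, y down, z forward; pixel columns grow to the right and rows downward; lengths in mm; the calibration is good to about 2 mm. The wrist camera is an equidistant fisheye: a pixel r from the principal point sees the ray r / f radians off the axis. A picture is of the moment at which its call begins: read the wrist's pose just before it. There is no depth.
- bot.sign_off(): hands the job in; it is judged then, once.
The state is a dict: "clock": time; "qpos": joint angles; "dq": joint speeds; "joint_torque": joint torques, N m; "position": TCP position; "ee_rot": TCP orientation; "contact_force": force on the tool from outside, world axes, zero at the start; "wrist_torque": the same for the moment, N m; "opening": opening from 0.0 (shut) to 1.0 (fully open); "grasp_force": force on a finger pad.
Only numpy, scipy, OpenCV 4.12 (cv2) and the standard library are available. Lean on these libraries where they do the work, as an engineer would, in place of code of your own. Each camera call takes 0.05 s, during which the arm holds its last target. There are 200 camera calls.

## Working session

There is one attempt and no reset: what is moved stays moved. The work goes in short steps, Python scripts to look and compute and a shell command to move; the robot and the scene stay as the last step left them, time stands still between calls to the robot, and variables do not carry over. Pictures are saved under pics/ and viewed, at most 10 in all, crops included, and the job is handed in when it is done.

```bash
mkdir -p pics; ls; cat > h.py <<'E'
from cell import bot
import numpy as np, cv2
def save(n,tag):
    d=bot.read_camera(n); cv2.imwrite(f'pics/{tag}.png',d['frame'][:,:,::-1]); np.savez(f'pics/{tag}.npz',**d); return d
def ray(d,u,v):
    K=np.array(d['camera_matrix']);R=np.array(d['R']);t=np.array(d['t'])
    c=-R.T@t; r=R.T@np.linalg.inv(K)@np.array([u,v,1.]); return c,r/np.linalg.norm(r)
def onz(d,u,v,z):
    c,r=ray(d,u,v); return c+r*(z-c[2])/r[2]
def proj(d,X):
    p=np.array(d['R'])@np.array(X,float)+np.array(d['t']); q=np.array(d['camera_matrix'])@p; return q[:2]/q[2]
def tri(d1,p1,d2,p2):
    c1,r1=ray(d1,*p1);c2,r2=ray(d2,*p2)
    s=np.linalg.lstsq(np.c_[r1,-r2],c2-c1,rcond=None)[0]
    a,b=c1+s[0]*r1,c2+s[1]*r2; return (a+b)/2,np.linalg.norm(a-b)
E
python3 - <<'E'
from h import *
s=bot.observe();print({k:np.round(v,3) for k,v in s.items()})
for n in ('top','side'):
    d=save(n,n+'0');print(n,d['camera_matrix'],d['R'],d['t'])
E
```

```text
pics
{'clock': np.float64(0.0), 'qpos': array([-1.206,  0.116,  1.442,  0.   ,  1.584, -0.038]), 'dq': array([ 0.001, -0.   , -0.001, -0.001,  0.   ,  0.001]), 'joint_torque': array([ 2.0000e-03, -7.2126e+01, -6.2262e+01,  7.8000e-02,  2.4000e-02,
       -0.0000e+00]), 'position': array([ 264.491, -620.797,  217.907]), 'ee_rot': array([ 0.98 ,  0.2  , -0.   , -0.001]), 'contact_force': array([-0.395,  0.488,  0.343]), 'wrist_torque': array([-0.021,  0.025,  0.018]), 'grasp_force': np.float64(0.0), 'opening': np.float64(1.0)}
top [[467.18310699   0.         286.10881059]
 [  0.         467.18310699 207.0107266 ]
 [  0.           0.           1.        ]] [[-0.02042393 -0.99956308 -0.02136633]
 [-0.99622584  0.0221497  -0.0839254 ]
 [ 0.08436199  0.0195716  -0.99624295]] [  48.24257752  588.1503363  1156.91286868]
side [[395.30702598   0.         283.57055074]
 [  0.         395.30702598 209.98071623]
 [  0.           0.           1.        ]] [[-0.83527863 -0.54981506 -0.00360619]
 [-0.33007944  0.50668025 -0.79644378]
 [ 0.43972397 -0.66406214 -0.60470183]] [486.38166762 247.401099   918.63274674]
```

View pics/top0.png

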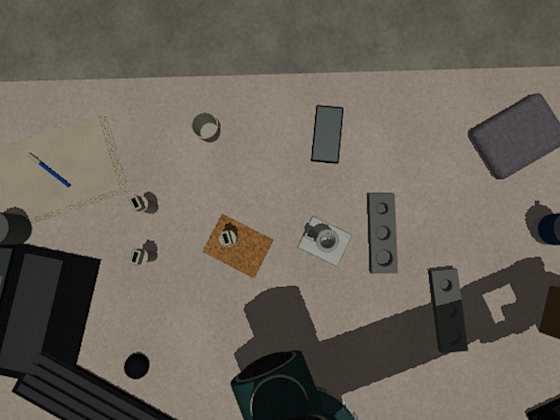

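View pics/side0.png

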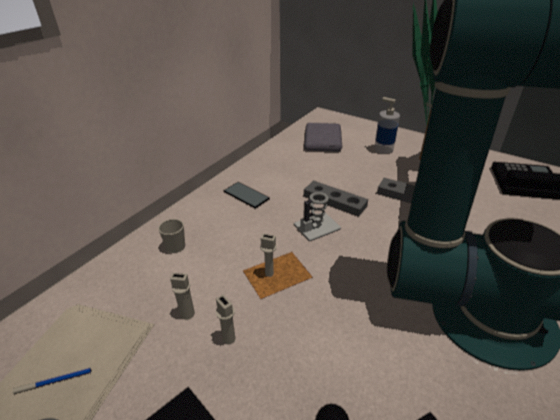

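The top view shows the mat at (238,245) with its mouthpiece at (227,239), the gauge at (325,238), and two racks at (382,232) and (448,310). The first rack looks farther from the base. The others sit at (138,203) and (138,256), the cup at (206,127) and the phone at (327,134).

```bash
python3 - <<'E'
from h import *
L=lambda n:dict(np.load(f'pics/{n}.npz'))
t,s=L('top0'),L('side0')
a=cv2.resize(t['frame'][190:280,195:305],None,fx=5,fy=5,interpolation=3)[:, :, ::-1]
a2=cv2.resize(t['frame'][185:280,290:405],None,fx=5,fy=5,interpolation=3)[:, :, ::-1]
b=cv2.resize(s['frame'][175:300,235:375],None,fx=5,fy=5,interpolation=3)[:, :, ::-1]
g=lambda i:np.clip(i*1.6,0,255).astype(np.uint8)
cv2.imwrite('pics/c1.png',g(np.hstack([a2]))); cv2.imwrite('pics/c3.png',g(a))
cv2.imwrite('pics/c2.png',g(cv2.resize(b,(672,600))))
# mat
hsv=cv2.cvtColor(t['frame'],cv2.COLOR_RGB2HSV)
m=cv2.inRange(hsv,(5,110,60),(25,255,255)); c=max(cv2.findContours(m,0,2)[0],key=cv2.contourArea)
bx=cv2.boxPoints(cv2.minAreaRect(c)); P=[onz(t,*p,1) for p in bx]; print('mat',np.round(P,1),np.mean(P,0))
print([np.linalg.norm(P[i]-P[i-1]) for i in range(4)])
for n,p,z in (('rackA',(382,232),30),('rackB',(448,310),30),('gauge',(326,239),110),('mp',(227,239),130)): print(n,onz(t,*p,z))
E
```

```text
mat [[480.8 254.3   1. ]
 [577.7 204.4   1. ]
 [508.4  72.1   1. ]
 [412.6 122.4   1. ]] [494.87812959 163.28969349   1.        ]
[np.float64(148.55801282768374), np.float64(108.96304719702023), np.float64(149.44540207220592), np.float64(108.20367361471372)]
rackA [ 520.6879136  -202.64989563   30.        ]
rackB [ 325.98585631 -356.86561115   30.        ]
gauge [504.99934472 -57.41627797 110.        ]
mp [509.42920125 170.98454608 130.        ]
```

View pics/c1.png

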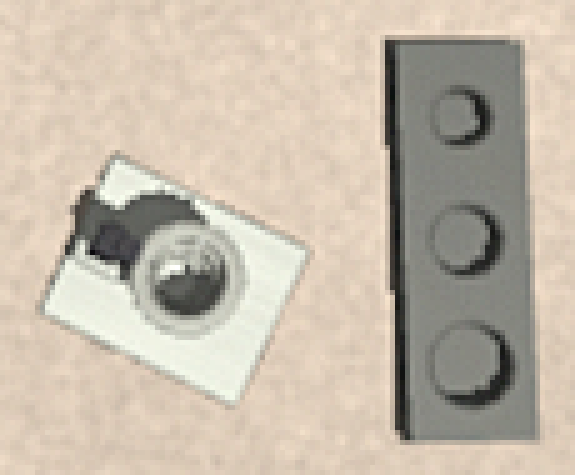

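View pics/c3.png

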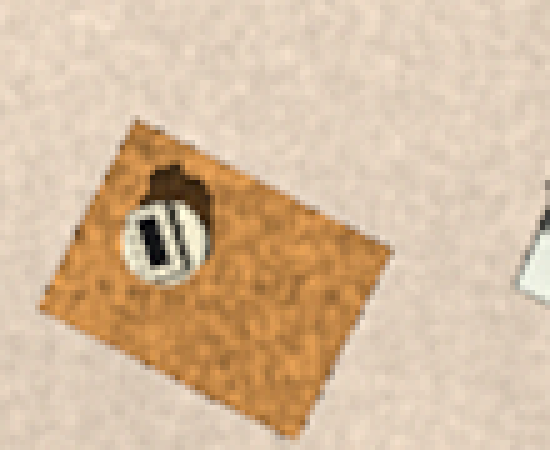

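View pics/c2.png

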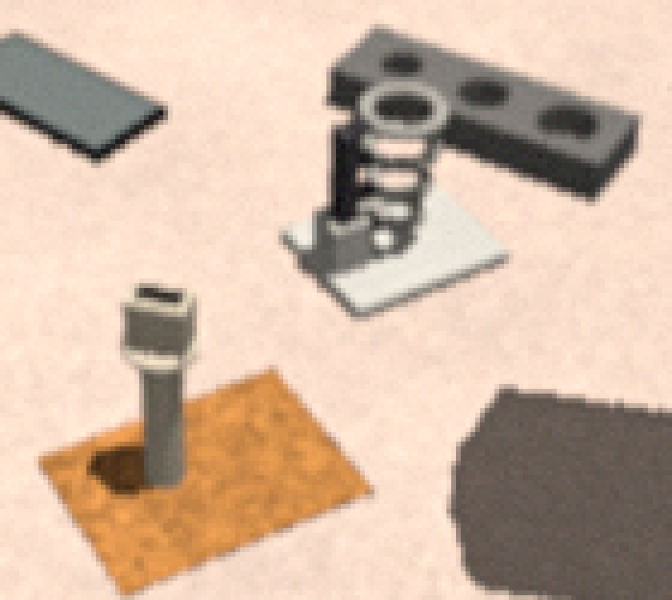

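The gauge ring's rim centre is near (327,240) and the rack wells near (382,208), (383,233) and (384,258), with the narrow one farthest from the base. The mouthpiece flange is near (228,238), and its tube looks thin, about half the flange. I'll work out the first moves now.

```bash
cat >> h.py <<'E'
from scipy.spatial.transform import Rotation as Ro
def plan(target,s=None):
    s=s or bot.observe(); R=Ro.from_quat(s['ee_rot']).as_matrix()
    d=R.T@(np.array(target,float)-s['position']); print('slide units total',np.round(d/40,3),'yaw of tool y',np.degrees(np.arctan2(R[1,1],R[0,1])).round(2),'tilt',np.round(R[:,2],4)); return d/40
E
python3 - <<'E'
from h import *
L=lambda n:dict(np.load(f'pics/{n}.npz'))
t,s=L('top0'),L('side0')
f=lambda o,x,y:(o[0]+(x+.5)/5-.5,o[1]+(y+.5)/5-.5)
o=(290,185)
for n,x,y,z in (('ring',187.5,278,110),('small',462,117,30),('mid',467,241,30),('large',472,365,30)): print(n,onz(t,*f(o,x,y),z).round(1))
print('flange',onz(t,*f((195,190),165.5,241.5),98).round(1))
p=[onz(t,*f((195,190),*q),130) for q in ((148,217),(162,268))]; print('slot',np.mean(p,0),np.degrees(np.arctan2(*(p[1]-p[0])[[1,0]])))
print(-t['R'].T@t['t'])
w=save('wrist','w0'); print(w['hand_eye'],w['camera_matrix'])
plan((500,-60,250)); plan((495,165,250))
E
```

```text
ring [502.2 -59.9 110. ]
small [ 580.8 -204.9   30. ]
mid [ 518.6 -205.1   30. ]
large [ 457.  -205.2   30. ]
flange [512.6 174.   98. ]
slot [511.57214486 174.19450219 130.        ] -165.16907401081775
[ 489.3163908    12.5515013  1202.95780458]
[[ 1.64157196e-04 -9.69285142e-01 -2.45939600e-01  6.71811792e+01]
 [ 9.99999984e-01  1.77515920e-04 -3.21475255e-05 -8.06758287e-01]
 [ 7.48183131e-05 -2.45939591e-01  9.69285155e-01 -1.65336051e+02]
 [ 0.00000000e+00  0.00000000e+00  0.00000000e+00  1.00000000e+00]] [[325.1922621    0.         272.85434337]
 [  0.         325.1922621  212.43301503]
 [  0.           0.           1.        ]]
slide units total [ 10.911 -10.592  -0.788] yaw of tool y -66.92 tilt [-3.e-04  8.e-04 -1.e+00]
slide units total [ 13.001 -15.816  -0.783] yaw of tool y -66.92 tilt [-3.e-04  8.e-04 -1.e+00]
```

```bash
python3 -m handwheel '[{"angular":[0,0,0],"slide":[0.7,-0.68,0],"fingers":1},{"angular":[0,0,0],"slide":[0.7,-0.68,0],"fingers":1},{"angular":[0,0,0],"slide":[0.7,-0.68,0],"fingers":1},{"angular":[0,0,0],"slide":[0.7,-0.68,0],"fingers":1},{"angular":[0,0,0],"slide":[0.7,-0.68,0],"fingers":1},{"angular":[0,0,0],"slide":[0.7,-0.68,0],"fingers":1},{"angular":[0,0,0],"slide":[0.7,-0.68,0],"fingers":1},{"angular":[0,0,0],"slide":[0.7,-0.68,0],"fingers":1}]'
python3 -m handwheel '[{"angular":[0,0,0],"slide":[0.7,-0.68,0],"fingers":1},{"angular":[0,0,0],"slide":[0.7,-0.68,0],"fingers":1},{"angular":[0,0,0],"slide":[0.7,-0.68,0],"fingers":1},{"angular":[0,0,0],"slide":[0.7,-0.68,0],"fingers":1},{"angular":[0,0,0],"slide":[0.7,-0.68,0],"fingers":1},{"angular":[0,0,0],"slide":[0.7,-0.68,0],"fingers":1},{"angular":[0,0,0],"slide":[0.7,-0.68,0],"fingers":1},{"angular":[0,0,0.044],"slide":[0.5,-0.4,0],"fingers":1}]'
cat >> h.py <<'E'
def wpose(s,w):
    T=np.eye(4);T[:3,:3]=Ro.from_quat(s['ee_rot']).as_matrix();T[:3,3]=s['position']; return T@np.array(w['hand_eye'])
def wray(T,w,u,v):
    K=np.array(w['camera_matrix']); x,y=(u-K[0,2]),(v-K[1,2]); r=np.hypot(x,y);th=r/K[0,0]
    d=np.array([np.sin(th)*x/r,np.sin(th)*y/r,np.cos(th)]) if r>0 else np.array([0,0,1.])
    return T[:3,3],T[:3,:3]@d
def wz(T,w,u,v,z):
    c,r=wray(T,w,u,v); return c+r*(z-c[2])/r[2]
def wproj(T,w,X):
    p=np.linalg.inv(T)@np.r_[X,1]; K=np.array(w['camera_matrix']); h=np.hypot(p[0],p[1]); th=np.arctan2(h,p[2]); return K[:2,2]+K[0,0]*th*p[:2]/h
def wshot(tag):
    s=bot.observe(); w=save('wrist',tag); T=wpose(s,w); np.savez(f'pics/{tag}.npz',T=T,**w); return s,w,T
E
python3 - <<'E'
from h import *
s,w,T=wshot('w1'); print(s['clock'],s['position'],s['contact_force']); plan((502,-60,218),s)
print(wproj(T,w,(502.2,-59.9,110)))
E
```

```text
clock: 1.15
position: [385.6, -331.7, 218.5]
ee_rot: [0.98, 0.2, -0.0, -0.0]
contact_force: [0.2, 0.1, -0.3]
opening: 0.998
grasp_force: 0.0
clock: 2.15
position: [503.5, -56.9, 218.5]
ee_rot: [0.991, 0.131, -0.0, -0.0]
contact_force: [0.1, -0.4, 0.2]
opening: 1.0
grasp_force: 0.0
2.15 [503.45713303 -56.85445194 218.52036151] [ 0.10542997 -0.40487765  0.21130945]
slide units total [-0.056  0.066  0.013] yaw of tool y -74.92 tilt [-1.e-04  1.e-04 -1.e+00]
[276.71541819 211.96488744]
```

View pics/w1.png

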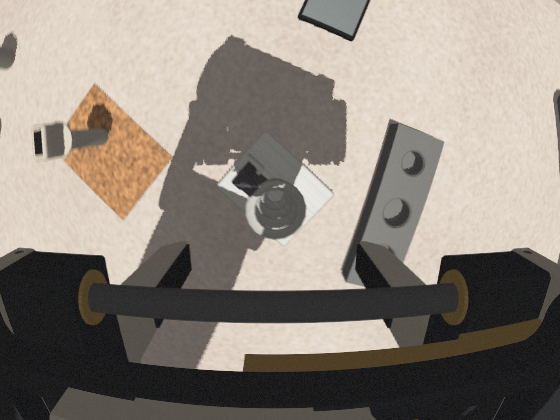

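The wrist view puts the top ring at about (276,209), very close to the projected (277,212). The narrow well is at (412,163), the middle well at (397,212) and the mouthpiece at (45,140). I'll refine the ring and wells with radial edges cast onto their planes.

```bash
cat >> h.py <<'E'
from scipy.optimize import least_squares
def circ(T,w,c0,z,rad,win=5,sgn=0):
    """fit circle of known radius on plane z by radial edges; sgn>0: brighter outside"""
    g=cv2.GaussianBlur(cv2.cvtColor(w['frame'],cv2.COLOR_RGB2GRAY).astype(np.float32),(0,0),.8); c=np.array(c0,float)
    for it in range(4):
        pts=[]
        rr=np.arange(rad-win,rad+win,.25)
        for a in np.arange(0,2*np.pi,.05):
            X=[wproj(T,w,np.r_[c+r*np.array([np.cos(a),np.sin(a)]),z]) for r in rr]; X=np.array(X,np.float32)
            v=cv2.remap(g,X[:,0].reshape(1,-1),X[:,1].reshape(1,-1),cv2.INTER_LINEAR)[0]
            d=np.gradient(v); d=d*sgn if sgn else abs(d); k=d.argmax()
            if d[k]>1.0 and 0<k<len(rr)-1: pts.append(c+rr[k]*np.array([np.cos(a),np.sin(a)]))
        pts=np.array(pts)
        f=least_squares(lambda p:np.hypot(*(pts-p[:2]).T)-p[2],[*c,rad],loss='soft_l1',f_scale=.3); c=f.x[:2]; win=max(win*.8,2.5)
    e=np.hypot(*(pts-c).T)-f.x[2]; print('circ',c.round(2),'r',f.x[2].round(2),'n',len(pts),'mad',np.median(abs(e)).round(2)); return c
E
python3 - <<'E'
from h import *
w=dict(np.load('pics/w1.npz'));T=w['T']
print(wz(T,w,276,209,110),wz(T,w,412,163,30),wz(T,w,397,212,30),wz(T,w,45,140,130))
circ(T,w,(502.5,-59.5),110,27); circ(T,w,(502.5,-59.5),110,18)
p=wz(T,w,412,163,30)[:2]; circ(T,w,p,30,16,4,1);circ(T,w,p,30,14,4,1)
p=wz(T,w,397,212,30)[:2]; circ(T,w,p,30,19,4,1);circ(T,w,p,30,17,4,1)
plan((512,174,240))
i=cv2.resize(w['frame'][160:260,230:330],None,fx=6,fy=6,interpolation=3)[:,:,::-1]; cv2.imwrite('pics/c4.png',np.clip(i*1.8,0,255).astype(np.uint8))
E
```

```text
[504.59492076 -58.60400781 110.        ] [ 580.35209907 -202.32625784   30.        ] [ 519.97524683 -203.36868942   30.        ] [517.69341117 166.34967374 130.        ]
circ [503.93 -58.05] r 26.41 n 113 mad 0.26
circ [504.08 -58.03] r 18.37 n 75 mad 0.39
circ [ 580.72 -201.71] r 14.51 n 103 mad 0.32
circ [ 580.72 -201.69] r 14.51 n 105 mad 0.32
circ [ 519.1  -201.54] r 17.77 n 91 mad 0.48
circ [ 519.63 -201.38] r 17.52 n 89 mad 0.29
slide units total [ 1.627 -5.502 -0.535] yaw of tool y -75.45 tilt [-1.e-04  1.e-03 -1.e+00]
```

View pics/c4.png

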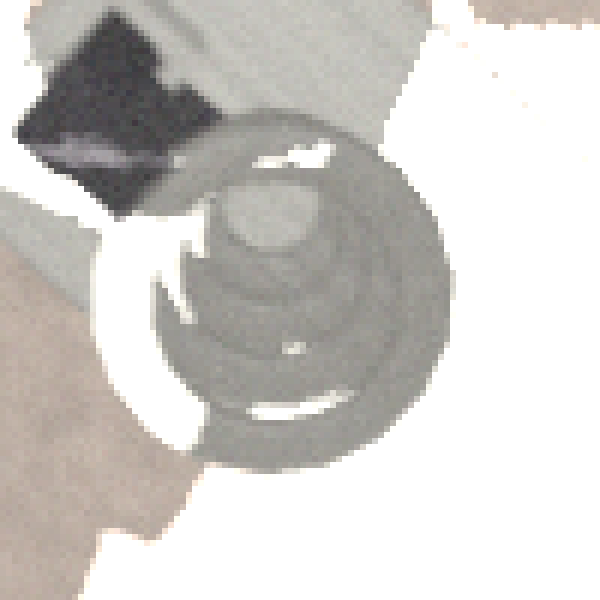

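The crop shows the top ring's outer edge centred at about (275,208), which agrees with the circle fit at (504,-58). Next, the mouthpiece from the same relative pose.

```bash
python3 -m handwheel '[{"angular":[0,0,0],"slide":[0.23,-0.8,0],"fingers":1},{"angular":[0,0,0],"slide":[0.23,-0.8,0],"fingers":1},{"angular":[0,0,0],"slide":[0.23,-0.8,0],"fingers":1},{"angular":[0,0,0],"slide":[0.23,-0.8,0],"fingers":1},{"angular":[0,0,0],"slide":[0.23,-0.8,0],"fingers":1},{"angular":[0,0,0],"slide":[0.23,-0.8,0],"fingers":1},{"angular":[0,0,0],"slide":[0.23,-0.7,0],"fingers":1},{"angular":[0,0,0],"slide":[0,0,0],"fingers":1}]'
python3 - <<'E'
from h import *
s,w,T=wshot('w2'); print(s['clock']); plan((512.6,174,218),s)
p=wproj(T,w,(512.6,174,130)).astype(int);print(p)
y0,x0=max(p[1]-70,0),p[0]-60
i=cv2.resize(w['frame'][y0:y0+120,x0:x0+120],None,fx=5,fy=5,interpolation=3)[:,:,::-1]; cv2.imwrite('pics/c5.png',np.clip(i*1.4,0,255).astype(np.uint8)); print(x0,y0)
circ(T,w,(512.6,174),99,20)
E
```

```text
clock: 3.2
position: [507.6, 171.8, 218.3]
ee_rot: [0.991, 0.133, -0.0, -0.0]
contact_force: [0.8, -0.3, 0.3]
opening: 0.999
grasp_force: 0.0
3.2
slide units total [ 0.135 -0.02   0.007] yaw of tool y -74.68 tilt [-7.e-04 -1.e-04 -1.e+00]
[272 209]
212 139
circ [512.21 175.28] r 19.9 n 116 mad 0.31
```

View pics/c5.png

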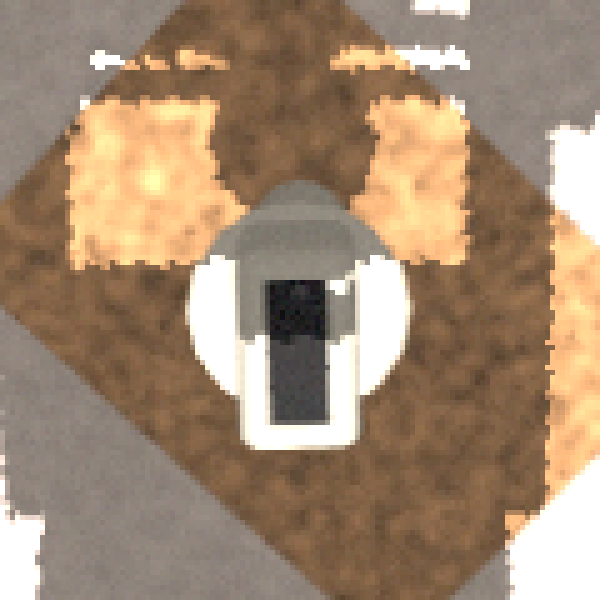

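The mouthpiece's block is square to the wrist image, with its top centre near (271,208) and its flange round it, so the yaw is right. It only needs a small shift along tool x before I descend.

```bash
python3 - <<'E'
from h import *
w=dict(np.load('pics/w2.npz'));T=w['T']
a=wz(T,w,271.4,208,131);print(a); plan((*((a[:2]+[512.2,175.3])/2),103.))
E
```

```text
[513.42409346 175.38568862 131.        ]
slide units total [ 0.155 -0.074  2.884] yaw of tool y -74.74 tilt [-5.e-04 -3.e-04 -1.e+00]
```

```bash
python3 -m handwheel '[{"angular":[0,0,0],"slide":[0.15,-0.07,0.3],"fingers":1},{"angular":[0,0,0],"slide":[0,0,0.5],"fingers":1},{"angular":[0,0,0],"slide":[0,0,0.5],"fingers":1},{"angular":[0,0,0],"slide":[0,0,0.5],"fingers":1},{"angular":[0,0,0],"slide":[0,0,0.5],"fingers":1},{"angular":[0,0,0],"slide":[0,0,0.4],"fingers":1},{"angular":[0,0,0],"slide":[0,0,0.17],"fingers":1},{"angular":[0,0,0],"slide":[0,0,0],"fingers":1}]'
python3 -m handwheel '[{"angular":[0,0,0],"slide":[0,0,0],"fingers":0.1},{"angular":[0,0,0],"slide":[0,0,0],"fingers":0},{"angular":[0,0,0],"slide":[0,0,0],"fingers":0},{"angular":[0,0,0],"slide":[0,0,0],"fingers":0},{"angular":[0,0,0],"slide":[0,0,0],"fingers":0},{"angular":[0,0,0],"slide":[0,0,0],"fingers":0},{"angular":[0,0,0],"slide":[0,0,0],"fingers":0},{"angular":[0,0,0],"slide":[0,0,0],"fingers":0}]'
```

```text
clock: 4.25
position: [512.8, 175.0, 103.7]
ee_rot: [0.991, 0.132, -0.0, 0.0]
contact_force: [0.3, -0.4, -0.8]
opening: 1.002
grasp_force: 0.0
clock: 5.25
position: [512.9, 175.0, 103.8]
ee_rot: [0.991, 0.132, -0.0, 0.0]
contact_force: [-0.0, -0.1, 1.3]
opening: 0.215
grasp_force: 29.8
```

```bash
python3 -m handwheel '[{"angular":[0,0,0],"slide":[0,0,-0.3],"fingers":0},{"angular":[0,0,0],"slide":[0,0,-0.5],"fingers":0},{"angular":[0,0,0],"slide":[0,0,-0.5],"fingers":0},{"angular":[0,0,0],"slide":[0,0,-0.5],"fingers":0},{"angular":[0,0,0],"slide":[0,0,-0.5],"fingers":0},{"angular":[0,0,0],"slide":[0,0,-0.5],"fingers":0},{"angular":[0,0,0],"slide":[0,0,-0.5],"fingers":0},{"angular":[0,0,0],"slide":[0,0,-0.2],"fingers":0}]'
python3 -c "
from h import *
plan((504.2,-58.1,240))"
```

```text
clock: 6.25
position: [513.1, 175.1, 245.5]
ee_rot: [0.991, 0.132, 0.001, -0.0]
contact_force: [0.4, -0.9, -1.3]
opening: 0.21
grasp_force: 29.8
slide units total [-1.74   5.568  0.134] yaw of tool y -74.84 tilt [ 1.3e-03  4.0e-04 -1.0e+00]
```

```bash
python3 -m handwheel '[{"angular":[0,0,0],"slide":[-0.15,0.5,0],"fingers":0},{"angular":[0,0,0],"slide":[-0.25,0.8,0],"fingers":0},{"angular":[0,0,0],"slide":[-0.3,0.95,0],"fingers":0},{"angular":[0,0,0],"slide":[-0.3,0.95,0],"fingers":0},{"angular":[0,0,0],"slide":[-0.3,0.95,0],"fingers":0},{"angular":[0,0,0],"slide":[-0.25,0.8,0],"fingers":0},{"angular":[0,0,0],"slide":[-0.15,0.5,0],"fingers":0},{"angular":[0,0,0],"slide":[-0.04,0.12,0],"fingers":0}]'
python3 - <<'E'
from h import *
plan((504.2,-58.1,240))
s,w,T=wshot('w3')
t=save('top','t3');d=save('side','s3')
p=proj(d,(504,-58,142)).astype(int)
i=cv2.resize(d['frame'][p[1]-50:p[1]+50,p[0]-40:p[0]+40],None,fx=6,fy=6,interpolation=3)[:,:,::-1]
p=proj(t,(504,-58,142)).astype(int)
p=wproj(T,w,(504,-58,142)).astype(int);print(p)
j=cv2.resize(w['frame'][120:270,220:330],(440,600),interpolation=3)[:,:,::-1]
i=cv2.resize(i,(340,600)) 
cv2.imwrite('pics/c6.png',np.clip(np.hstack([i,j])*1.6,0,255).astype(np.uint8))
E
```

```text
clock: 7.25
position: [503.3, -59.8, 243.1]
ee_rot: [0.991, 0.131, -0.001, -0.0]
contact_force: [-0.3, -0.1, -0.7]
opening: 0.213
grasp_force: 29.8
slide units total [ 0.032 -0.036  0.078] yaw of tool y -74.96 tilt [-0.0011  0.     -1.    ]
[271 210]
```

View pics/c6.png

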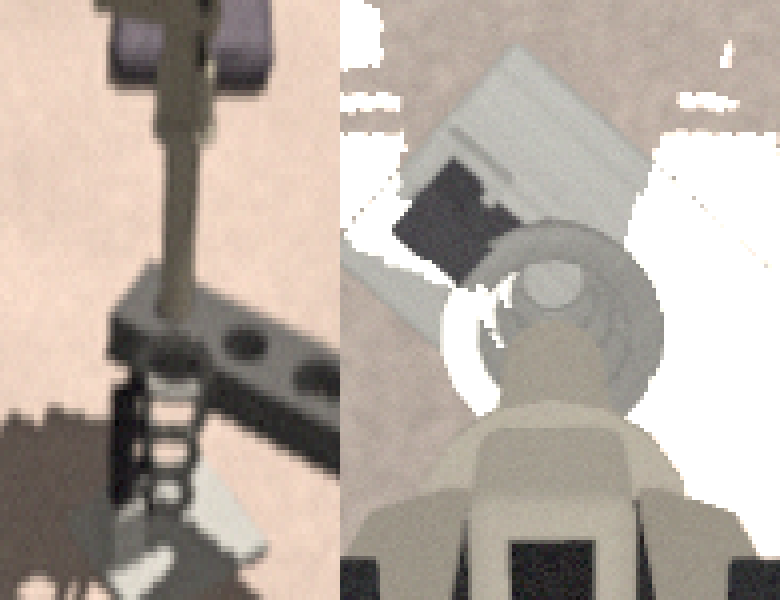

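The wrist crop shows the thin tube hanging straight and centred over the rings sideways. The tube is centred at x≈553 and the ring at x≈552 in the crop. I'll make a small correction and lower it in guarded steps.

```bash
python3 -m handwheel '[{"angular":[0,0,0],"slide":[0.03,-0.036,0],"fingers":0},{"angular":[0,0,0],"slide":[0,0,0.15],"fingers":0},{"angular":[0,0,0],"slide":[0,0,0.2],"fingers":0},{"angular":[0,0,0],"slide":[0,0,0.2],"fingers":0},{"angular":[0,0,0],"slide":[0,0,0.2],"fingers":0},{"angular":[0,0,0],"slide":[0,0,0.15],"fingers":0},{"angular":[0,0,0],"slide":[0,0,0],"fingers":0},{"angular":[0,0,0],"slide":[0,0,0],"fingers":0}]'
python3 - <<'E'
from h import *
for i in range(1):
    s=bot.observe(); plan((504.2,-58.1,181),s)
s,w,T=wshot('w4')
j=cv2.resize(w['frame'][140:260,210:340],(650,600),interpolation=3)[:,:,::-1]
cv2.imwrite('pics/c7.png',np.clip(j*1.6,0,255).astype(np.uint8))
E
```

```text
clock: 8.4
position: [504.8, -56.6, 208.1]
ee_rot: [0.991, 0.132, 0.0, 0.0]
contact_force: [-0.3, 0.4, -0.1]
opening: 0.214
grasp_force: 29.8
slide units total [-0.025  0.033  0.678] yaw of tool y -74.84 tilt [ 3.e-04 -1.e-04 -1.e+00]
```

View pics/c7.png

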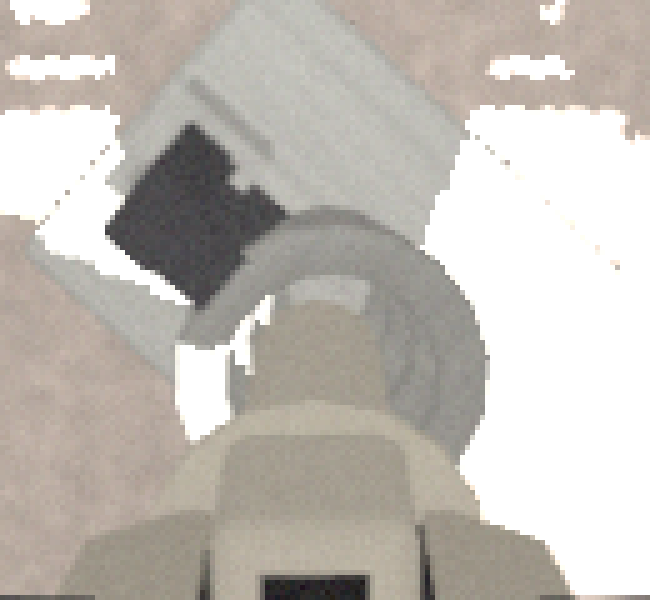

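The tube is inside the top ring but about 3 px left of the ring's centre, tube at 272.6 against ring at 275.8. I'll work out the correction both ways from these edges.

```bash
python3 - <<'E'
from h import *
w=dict(np.load('pics/w4.npz'));T=w['T'];s=bot.observe();R=Ro.from_quat(s['ee_rot']).as_matrix();p=s['position']
tl=lambda X:(R.T@(X-p)).round(2)
print('pos',p,s['contact_force'])
print('foot far',tl(wz(T,w,272.6,200.2,105.4)),'ring far',tl(wz(T,w,275.8,180.9,110)),'ringL',tl(wz(T,w,244.6,212,110)),'ringR',tl(wz(T,w,307.2,212,110)))
print('tubeL',tl(wz(T,w,258.5,212,110)),'R',tl(wz(T,w,286.5,212,110)))
c=circ(T,w,(504.5,-58),110,27,4); print(tl(np.r_[c,110]))
E
```

```text
pos [504.84857335 -56.57290888 208.18859228] [ 0.11418527 -0.01824204 -0.38901614]
foot far [  9.64  -0.95 102.79] ring far [26.79  1.68 98.2 ] ringL [  0.54 -24.4   98.18] ringR [ 0.55 28.08 98.19]
tubeL [  0.55 -12.73  98.19] R [ 0.55 10.68 98.19]
circ [504.14 -58.79] r 26.36 n 80 mad 0.42
[-1.3   1.94 98.19]
```

```bash
python3 -m handwheel '[{"angular":[0,0,0],"slide":[0,0.035,0],"fingers":0},{"angular":[0,0,0],"slide":[0,0.035,0],"fingers":0},{"angular":[0,0,0],"slide":[0,0,0.1],"fingers":0},{"angular":[0,0,0],"slide":[0,0,0.15],"fingers":0},{"angular":[0,0,0],"slide":[0,0,0.15],"fingers":0},{"angular":[0,0,0],"slide":[0,0,0.15],"fingers":0},{"angular":[0,0,0],"slide":[0,0,0.1],"fingers":0},{"angular":[0,0,0],"slide":[0,0,0],"fingers":0}]'
python3 - <<'E'
from h import *
s,w,T=wshot('w5'); print(s['position'],s['contact_force'],s['wrist_torque'])
j=cv2.resize(w['frame'][140:260,210:340],(650,600),interpolation=3)[:,:,::-1]
cv2.imwrite('pics/c8.png',np.clip(j*1.6,0,255).astype(np.uint8))
E
```

```text
clock: 9.45
position: [505.4, -59.2, 181.5]
ee_rot: [0.991, 0.132, -0.0, -0.0]
contact_force: [0.7, 0.3, -0.2]
opening: 0.206
grasp_force: 29.8
[505.35018232 -59.21509266 181.51165507] [ 0.70732966  0.31816588 -0.20869437] [ 0.01685693  0.00427869 -0.05775308]
```

It passed ring_30 freely, so it isn't the large one. Now on through ring_24.

```bash
python3 -m handwheel '[{"angular":[0,0,0],"slide":[0,0,0.1],"fingers":0},{"angular":[0,0,0],"slide":[0,0,0.1],"fingers":0},{"angular":[0,0,0],"slide":[0,0,0.1],"fingers":0},{"angular":[0,0,0],"slide":[0,0,0.1],"fingers":0},{"angular":[0,0,0],"slide":[0,0,0.1],"fingers":0},{"angular":[0,0,0],"slide":[0,0,0.06],"fingers":0},{"angular":[0,0,0],"slide":[0,0,0],"fingers":0},{"angular":[0,0,0],"slide":[0,0,0],"fingers":0}]'
```

```text
clock: 10.5
position: [505.3, -59.2, 159.4]
ee_rot: [0.991, 0.132, -0.0, -0.0]
contact_force: [-1.7, 0.7, -2.4]
opening: 0.213
grasp_force: 29.9
```

```bash
python3 -m handwheel '[{"angular":[0,0,0],"slide":[0,0,0.03],"fingers":0},{"angular":[0,0,0],"slide":[0,0,0.03],"fingers":0},{"angular":[0,0,0],"slide":[0,0,0.03],"fingers":0},{"angular":[0,0,0],"slide":[0,0,0],"fingers":0},{"angular":[0,0,0],"slide":[0,0,0],"fingers":0},{"angular":[0,0,0],"slide":[0,0,0],"fingers":0},{"angular":[0,0,0],"slide":[0,0,0],"fingers":0},{"angular":[0,0,0],"slide":[0,0,0],"fingers":0}]'; python3 - <<'E'
from h import *
s,w,T=wshot('w6');print(s['contact_force'],s['wrist_torque'],s['position'])
for n in('top','side'):save(n,n+'6')
# sink of the top ring seen in side view vs start
d=dict(np.load('pics/side6.npz'));d0=dict(np.load('pics/side0.npz'))
E
```

```text
clock: 11.5
position: [505.4, -59.2, 155.8]
ee_rot: [0.991, 0.132, -0.0, -0.0]
contact_force: [-1.5, -0.6, -1.3]
opening: 0.212
grasp_force: 30.0
[-1.54419523 -0.57965161 -1.31610567] [-0.15294074  0.80999906 -0.00311246] [505.41368515 -59.24707939 155.76630632]
```

ring_24 has passed with no upward force, only a slight sideways rub toward -x. I'll ease that and continue toward ring_18.

```bash
python3 -m handwheel '[{"angular":[0,0,0],"slide":[-0.02,-0.005,0],"fingers":0},{"angular":[0,0,0],"slide":[0,0,0],"fingers":0},{"angular":[0,0,0],"slide":[0,0,0.06],"fingers":0},{"angular":[0,0,0],"slide":[0,0,0.06],"fingers":0},{"angular":[0,0,0],"slide":[0,0,0.06],"fingers":0},{"angular":[0,0,0],"slide":[0,0,0.06],"fingers":0},{"angular":[0,0,0],"slide":[0,0,0],"fingers":0},{"angular":[0,0,0],"slide":[0,0,0],"fingers":0}]'; python3 -c "
from h import *
s=bot.observe();print(s['contact_force'],s['wrist_torque'])"
```

```text
clock: 12.65
position: [504.7, -59.3, 146.3]
ee_rot: [0.991, 0.132, 0.0, 0.0]
contact_force: [-0.1, -0.7, -0.7]
opening: 0.211
grasp_force: 30.0
[-0.06249665 -0.73681757 -0.7252995 ] [-0.00390914  0.06869674 -0.03669089]
```

```bash
python3 -m handwheel '[{"angular":[0,0,0],"slide":[0,0,0.06],"fingers":0},{"angular":[0,0,0],"slide":[0,0,0.06],"fingers":0},{"angular":[0,0,0],"slide":[0,0,0.05],"fingers":0},{"angular":[0,0,0],"slide":[0,0,0.025],"fingers":0},{"angular":[0,0,0],"slide":[0,0,0.025],"fingers":0},{"angular":[0,0,0],"slide":[0,0,0],"fingers":0},{"angular":[0,0,0],"slide":[0,0,0],"fingers":0},{"angular":[0,0,0],"slide":[0,0,0],"fingers":0}]'
```

```text
clock: 13.65
position: [504.7, -59.3, 137.6]
ee_rot: [0.991, 0.132, 0.0, 0.0]
contact_force: [-0.7, -0.0, 3.3]
opening: 0.213
grasp_force: 30.0
```

It's stopped at ring_18 with about 3.5 N upward, so it's the small one. I'll press slightly more and hold.

```bash
python3 -m handwheel '[{"angular":[0,0,0],"slide":[0,0,0.02],"fingers":0},{"angular":[0,0,0],"slide":[0,0,0],"fingers":0},{"angular":[0,0,0],"slide":[0,0,0],"fingers":0},{"angular":[0,0,0],"slide":[0,0,0],"fingers":0},{"angular":[0,0,0],"slide":[0,0,0],"fingers":0},{"angular":[0,0,0],"slide":[0,0,0],"fingers":0},{"angular":[0,0,0],"slide":[0,0,0],"fingers":0},{"angular":[0,0,0],"slide":[0,0,0],"fingers":0}]'; python3 -c "
from h import *
s=bot.observe();print(s['contact_force'],s['wrist_torque'])"
python3 -m handwheel '[{"angular":[0,0,0],"slide":[0,0,0],"fingers":0},{"angular":[0,0,0],"slide":[0,0,0],"fingers":0},{"angular":[0,0,0],"slide":[0,0,0],"fingers":0},{"angular":[0,0,0],"slide":[0,0,0],"fingers":0},{"angular":[0,0,0],"slide":[0,0,0],"fingers":0},{"angular":[0,0,0],"slide":[0,0,0],"fingers":0},{"angular":[0,0,0],"slide":[0,0,0],"fingers":0},{"angular":[0,0,0],"slide":[0,0,0],"fingers":0}]'
```

```text
clock: 14.65
position: [504.6, -59.3, 136.7]
ee_rot: [0.991, 0.132, 0.0, 0.0]
contact_force: [-1.0, -0.0, 3.8]
opening: 0.215
grasp_force: 30.0
[-1.00989467 -0.0294081   3.76456573] [ 0.07557784  0.14541214 -0.0087163 ]
clock: 15.65
position: [504.6, -59.3, 136.7]
ee_rot: [0.991, 0.132, -0.0, 0.0]
contact_force: [-0.5, 0.6, 3.6]
opening: 0.213
grasp_force: 30.0
```

Held for 2 s at the ring_18 height. Drawing it out now.

```bash
python3 -m handwheel '[{"angular":[0,0,0],"slide":[0,0,-0.1],"fingers":0},{"angular":[0,0,0],"slide":[0,0,-0.25],"fingers":0},{"angular":[0,0,0],"slide":[0,0,-0.3],"fingers":0},{"angular":[0,0,0],"slide":[0,0,-0.4],"fingers":0},{"angular":[0,0,0],"slide":[0,0,-0.5],"fingers":0},{"angular":[0,0,0],"slide":[0,0,-0.5],"fingers":0},{"angular":[0,0,0],"slide":[0,0,-0.5],"fingers":0},{"angular":[0,0,0],"slide":[0,0,-0.3],"fingers":0}]'
python3 -c "
from h import *
s=bot.observe();print(s['contact_force']);plan((580.5,-203,250),s)"
```

```text
clock: 16.65
position: [504.8, -59.3, 252.3]
ee_rot: [0.991, 0.132, 0.001, 0.0]
contact_force: [0.2, 0.9, -0.5]
opening: 0.214
grasp_force: 30.0
[ 0.18935977  0.88768391 -0.52376368]
slide units total [0.886 3.963 0.061] yaw of tool y -74.84 tilt [ 1.2e-03 -2.0e-04 -1.0e+00]
```

```bash
python3 -m handwheel '[{"angular":[0,0,0],"slide":[0.08,0.34,0],"fingers":0},{"angular":[0,0,0],"slide":[0.14,0.6,0],"fingers":0},{"angular":[0,0,0],"slide":[0.16,0.7,0],"fingers":0},{"angular":[0,0,0],"slide":[0.16,0.7,0],"fingers":0},{"angular":[0,0,0],"slide":[0.16,0.7,0],"fingers":0},{"angular":[0,0,0],"slide":[0.14,0.6,0],"fingers":0},{"angular":[0,0,0],"slide":[0.08,0.34,0],"fingers":0},{"angular":[0,0,0],"slide":[0,0,0],"fingers":0}]'
python3 -m handwheel '[{"angular":[0,0,0],"slide":[0,0,0.3],"fingers":0},{"angular":[0,0,0],"slide":[0,0,0.5],"fingers":0},{"angular":[0,0,0],"slide":[0,0,0.6],"fingers":0},{"angular":[0,0,0],"slide":[0,0,0.6],"fingers":0},{"angular":[0,0,0],"slide":[0,0,0.4],"fingers":0},{"angular":[0,0,0],"slide":[0,0,0.1],"fingers":0},{"angular":[0,0,0],"slide":[0,0,0],"fingers":0},{"angular":[0,0,0],"slide":[0,0,0],"fingers":0}]'
python3 - <<'E'
from h import *
s,w,T=wshot('w7');print(s['position'],s['contact_force'])
plan((582,-203.3,147),s)
for c in((582,-203),(580.7,-201.7)):
    circ(T,w,c,30,16,3.5,1); circ(T,w,c,30,14.3,3,1)
E
```

```text
clock: 17.65
position: [581.9, -204.4, 249.6]
ee_rot: [0.991, 0.131, -0.001, -0.0]
contact_force: [0.7, -0.6, -0.6]
opening: 0.213
grasp_force: 30.0
clock: 18.65
position: [582.1, -203.4, 151.6]
ee_rot: [0.991, 0.132, 0.001, 0.0]
contact_force: [0.8, -0.0, -0.6]
opening: 0.212
grasp_force: 30.0
[ 582.1165991  -203.38679835  151.56476418] [ 0.83066544 -0.00499472 -0.56626028]
slide units total [-0.002 -0.003  0.114] yaw of tool y -74.84 tilt [ 1.2e-03 -4.0e-04 -1.0e+00]
circ [ 581.61 -204.62] r 15.46 n 36 mad 0.18
circ [ 586.79 -200.96] r 16.3 n 3 mad 0.0
circ [ 581.74 -203.96] r 16.0 n 36 mad 0.19
circ [ 581.76 -207.79] r 12.33 n 47 mad 0.39
```

The visible rim arc agrees to about 1 mm with 3 mm of play. After a small correction, I'll lower it gently.

```bash
python3 -m handwheel '[{"angular":[0,0,0],"slide":[0.007,0.03,0],"fingers":0},{"angular":[0,0,0],"slide":[0,0,0.1],"fingers":0},{"angular":[0,0,0],"slide":[0,0,0.1],"fingers":0},{"angular":[0,0,0],"slide":[0,0,0.1],"fingers":0},{"angular":[0,0,0],"slide":[0,0,0.1],"fingers":0},{"angular":[0,0,0],"slide":[0,0,0.1],"fingers":0},{"angular":[0,0,0],"slide":[0,0,0],"fingers":0},{"angular":[0,0,0],"slide":[0,0,0],"fingers":0}]'; python3 -c "
from h import *
s=bot.observe();print(s['contact_force'],s['wrist_torque'])"
```

```text
clock: 19.7
position: [582.4, -204.4, 130.8]
ee_rot: [0.991, 0.132, 0.0, 0.0]
contact_force: [0.9, -0.5, -0.9]
opening: 0.213
grasp_force: 30.0
[ 0.89388623 -0.45601821 -0.87659567] [ 0.0205196   0.01803692 -0.00456177]
```

```bash
python3 -m handwheel '[{"angular":[0,0,0],"slide":[0,0,0.06],"fingers":0},{"angular":[0,0,0],"slide":[0,0,0.08],"fingers":0},{"angular":[0,0,0],"slide":[0,0,0.08],"fingers":0},{"angular":[0,0,0],"slide":[0,0,0.08],"fingers":0},{"angular":[0,0,0],"slide":[0,0,0.08],"fingers":0},{"angular":[0,0,0],"slide":[0,0,0.08],"fingers":0},{"angular":[0,0,0],"slide":[0,0,0.03],"fingers":0},{"angular":[0,0,0],"slide":[0,0,0],"fingers":0}]'; python3 -c "
from h import *
s=bot.observe();print(s['contact_force'],s['wrist_torque'])"
```

```text
clock: 20.7
position: [582.4, -204.4, 111.0]
ee_rot: [0.991, 0.132, -0.0, -0.0]
contact_force: [0.5, -0.3, -0.0]
opening: 0.213
grasp_force: 30.0
[ 0.53131021 -0.26157535 -0.03023535] [ 0.01607118 -0.01927758 -0.00287244]
```

Free all the way, with the foot at about 8 mm. Now I'll feel for the floor.

```bash
python3 -m handwheel '[{"angular":[0,0,0],"slide":[0,0,0.02],"fingers":0},{"angular":[0,0,0],"slide":[0,0,0.015],"fingers":0},{"angular":[0,0,0],"slide":[0,0,0.01],"fingers":0},{"angular":[0,0,0],"slide":[0,0,0],"fingers":0},{"angular":[0,0,0],"slide":[0,0,0],"fingers":0},{"angular":[0,0,0],"slide":[0,0,0],"fingers":0},{"angular":[0,0,0],"slide":[0,0,0],"fingers":0},{"angular":[0,0,0],"slide":[0,0,0],"fingers":0}]'
```

```text
clock: 21.7
position: [582.5, -204.4, 109.8]
ee_rot: [0.991, 0.132, 0.0, 0.0]
contact_force: [-0.8, 1.4, 5.4]
opening: 0.209
grasp_force: 30.0
```

Floor contact at about 5 N. Releasing, then backing off straight up.

```bash
python3 -m handwheel '[{"angular":[0,0,0],"slide":[0,0,0],"fingers":0.3},{"angular":[0,0,0],"slide":[0,0,0],"fingers":0.4},{"angular":[0,0,0],"slide":[0,0,0],"fingers":0.5},{"angular":[0,0,0],"slide":[0,0,0],"fingers":0.6},{"angular":[0,0,0],"slide":[0,0,0],"fingers":0.7},{"angular":[0,0,0],"slide":[0,0,0],"fingers":0.7},{"angular":[0,0,0],"slide":[0,0,0],"fingers":0.7},{"angular":[0,0,0],"slide":[0,0,0],"fingers":0.7}]'
python3 -m handwheel '[{"angular":[0,0,0],"slide":[0,0,-0.1],"fingers":0.7},{"angular":[0,0,0],"slide":[0,0,-0.3],"fingers":0.7},{"angular":[0,0,0],"slide":[0,0,-0.4],"fingers":0.7},{"angular":[0,0,0],"slide":[0,0,-0.5],"fingers":0.7},{"angular":[0,0,0],"slide":[0,0,-0.5],"fingers":0.7},{"angular":[0,0,0],"slide":[0,0,-0.5],"fingers":0.7},{"angular":[0,0,0],"slide":[0,0,-0.4],"fingers":0.7},{"angular":[0,0,0],"slide":[0,0,0],"fingers":0.7}]'
python3 - <<'E'
from h import *
s,w,T=wshot('w8');print(s['position'],s['contact_force'])
circ(T,w,(581.5,-203.5),104,20)
w2=dict(np.load('pics/w2.npz')); circ(w2['T'],w2,(512.6,174),99,20)
for z in(99,104,109): print(z); circ(T,w,(581.5,-203.5),z,20,4)
E
```

```text
clock: 22.7
position: [582.4, -204.4, 109.3]
ee_rot: [0.991, 0.132, 0.0, -0.0]
contact_force: [0.1, 0.8, -0.1]
opening: 0.697
grasp_force: 0.0
clock: 23.7
position: [582.8, -204.5, 218.7]
ee_rot: [0.991, 0.132, 0.001, 0.0]
contact_force: [0.6, -0.5, -1.2]
opening: 0.701
grasp_force: 0.0
[ 582.75759564 -204.5107602   218.72298615] [ 0.59219812 -0.54952007 -1.2114533 ]
circ [ 581.54 -203.7 ] r 19.78 n 101 mad 0.17
circ [512.21 175.28] r 19.9 n 116 mad 0.31
99
circ [ 580.29 -204.07] r 20.12 n 105 mad 0.2
104
circ [ 581.53 -203.71] r 19.77 n 100 mad 0.2
109
circ [ 582.66 -203.52] r 19.51 n 102 mad 0.22
```

The flange fits as a 20 mm radius circle at the fully-seated height, on the well's axis and standing alone.

```bash
python3 -c "
from cell import bot
print(bot.sign_off())"
```

```text
the job is handed in; nothing more can be done
None
```

The mouthpiece from the mat stopped on the 18 mm ring, so it is the small one; I held it there for about 2 s at about 4 N, then stood it fully down in the narrow well, let go and handed the job in (no verdict was returned).

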